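# Find the hidden release notch and pop the slide tray

### The arm

A 7-joint arm with a two-finger parallel gripper is mounted at the origin on a cart in front of the work surface, level with it; the furniture and walls round the work are solid. World frame = base frame: x ahead of the robot, y to its left, z up, the work surface at z = 0. Lengths are in m, angles in rad, forces in N, time in s.
With the tool pointing down it reaches from about 0.425 to 0.925 m from the base axis. Payload 6.8 kg.
Tool frame: the origin (TCP) lies at the very end of the fingers, on their centre line; the grasp point (between the pads) lies 19 mm behind it; z points along the fingers, x is the direction in which the jaws open and shut, and the axes are right-handed (so a half turn about z gives the same grasp; the last joint's range is limited). The gripper opens to 85 mm and grips with 20 to 120 N. Pads are 22 mm wide; open, the fingers measure 114 mm over their backs; the gripper's body (76 mm by 85 mm) begins 54 mm behind the grasp point. The pads swing forward as they close: fully open they stand 13 mm farther back than shut.
Start: joints at [1.009, 0.477, 0.022, 1.555, -0.011, 1.109, -0.083], TCP at [0.296, -0.607, 0.231] pointing down, gripper open.
Joint ranges: [-2.96, 2.96], [-0.34, 2.1], [-1.41, 1.46], [0.24, 2.44], [-1.37, 4.51], [0.17, 1.92], [-2.96, 2.96]. Speed limits (rad/s): [2.39, 2.39, 3.14, 3.14, 3.14, 3.14, 3.14].

### API

Orientations are given as a rotation vector (axis times angle).
In Python, from bench import get_obs, imaging, hand_in gives the robot as it stands.
- The arm moves only by the tool send_rows, never from a script. Its argument "motion" is a list of rows, each an object with "dp": the shift along the world's x, y, z in m, a list of three; "rot": the turn, a rotation vector about the world's x, y, z in rad, a list of three; "grip": the finger opening in m, from 0 to 0.0854. In form: [{"dp": [dx, dy, dz], "rot": [ax, ay, az], "grip": grip}, ...]. A call has 1 to 20 rows; each row shifts and turns the pose as measured when the row begins; what a row does not reach is not made up. A row lasts 1/8 s, in which the tool goes at most 62.5 mm and 10.7 degrees, less where a joint would pass 70% of its speed; a pose out of reach is approached as far as the arm can. A call is refused whole if a number of a shift passes 0.0625 or a number of a turn 0.188, either way. A call with a gripper value outside its range is refused whole. The fingers move at their own pace and stop on an object; "grip_force" is the grip in N (left out, the last holds). Time passes only in rows, so rows that do not move let the fingers close. It gives the time, the measured TCP pose, the force and the opening at its end, in the units of the state.
- get_obs(): the state, without advancing time (a new reading comes with each control period).
- imaging.grab_frame(name): name is "side" or "top" or "wrist"; returns a dict with "img" (480x640x3 uint8, red, green, blue), "fx", "fy", "cx", "cy" (pixels), "R" (3x3) and "t" (3): a world point X has camera coordinates R X + t. Camera axes: x right, y down, z forward; pixel columns grow to the right and rows downward; lengths in m; the calibration is good to about 2 mm. A picture is of the moment at which its call begins. There is no depth.
- hand_in(): hands the job in, once; it reports no verdict.
The state is a dict: "clock": time; "joints": joint angles; "qvel": joint speeds; "tau": joint torques, N m; "tcp_pos": TCP position; "orientation": TCP orientation; "contact_force": force on the tool from outside, world axes, zero at the start; "moment": the same for the moment, N m; "grip_width": finger opening in m.
Only numpy, scipy, OpenCV 4.12 (cv2) and the standard library are available. Lean on these libraries where they do the work, as an engineer would, in place of code of your own. Each camera call takes 0.05 s, during which the arm holds its last target. There are 200 camera calls.

### The job

The slide cabinet is locked; its release key sits in a notch hidden somewhere along its back edge. Touch the back edge near its left end, sweep a fingertip along the edge until you feel the notch, then press the key inside it fully home so that the tray pops out at the front, and take the hand away. Nothing is to be picked up: do not disturb the jars, bottle, beaker, dye tray or the tape on the cabinet.

Things in the scene. Friction and masses are not known exactly. Their poses are not given: they have to be found in the camera images.
- cabinet: Low slide cabinet, white top, blue ends, fixed to the worktop, 130 (x) x 320 (y) x 48 mm high. Origin: centre of its underside; +x to its back (away from the robot), +y to its left end, z up. The upright back face is at x = +65 mm, z = 4 to 46. White top ends at x = +36; the blue back rim and ends stand behind and beside it. Worktop clear for 80 mm behind.
- back_left (a point): Point on the solid left part of the back face, at half height (cabinet x = +65, y = +125, z = +25 mm): a good place to start feeling. The back face is always solid where |y| is 70 to 160 mm.
- back_mid (a point): Middle of the back edge (cabinet x = +64, y = 0, z = +25 mm). For |y| < 70 mm the edge is a blue rim set back 1 mm (x = +64), 46 high, solid but for ONE notch 54 mm wide along y, centred anywhere from y = -43 to +43: its place is not given. The notch is open at back and top, floor at z = 8 mm; a finger pointing down fits. 14 mm in (x = +50) it holds the key.
- key (a joint): Travel (m) of the release key in the notch: 0 = out (locked), 0.010 = home on its stop; moves to cabinet -x, needs about 3 N, no spring, stays where left. Its upright dark steel face is 51 mm wide, z = 10 to 41, at cabinet x = +50 mm when out, +40 when home.
- tray (a joint): Travel (m) of the grey slide tray out of the cabinet's front: 0 = shut. Geared to the key: 3.5 mm out for each mm of key travel, 0.035 at the key's stop. It has no handle.
- tape_roll: teal roll of marking tape, 52 dia x 19 high, lying flat on top of the cabinet; origin at the centre of its underside. Leave it alone.
- amber_jar: brown jar with blue cap, 56 dia x 80 high, standing right of the cabinet; origin at the centre of its underside. Leave it alone.
- specimen_jar: clear jar with black cap, 56 dia x 88 high, standing right of the cabinet; origin at the centre of its underside. Leave it alone.
- media_bottle: clear bottle with blue cap, 68 dia x 138 high, standing right of the cabinet; origin at the centre of its underside. Leave it alone.
- low_beaker: low clear beaker, 101 dia x 49 high, left of the cabinet; origin at the centre of its underside. Leave it alone.
- dye_tray: white tray with six coloured caps, 62 x 150 x 30 high, left of the cabinet near the front; origin at the centre of its underside. Leave it alone.

How it is judged:
On the way, in this order (a step that is already met when the one before it is completed fails the run):
1. a finger touches the solid left part of the back edge (gripper centre more than 75 mm left of the cabinet's middle and behind its back face), the key still out (contact force between the fingers and cabinet above 0.5 N and y of the grasp point in the frame of cabinet above 0.075 m and x of the grasp point in the frame of cabinet above 0.06 m and value of joint key below 0.002 m), for 0.05 s.
2. the key is pressed home by the fingers and the tray has come out (value of joint key above 0.0085 m and value of joint tray above 0.028 m and contact force between the fingers and anything else above 0.5 N), for 0.05 s.
At the end, for the whole second after the job is handed in: The release key is pressed at least 8.5 of its 10 mm and the tray stands at least 28 mm out, at rest; every loose thing is within 20 mm of where it stood (value of joint key above 0.0085 m and value of joint tray above 0.028 m and velocity of joint tray between -0.01 and 0.01 m/s and distance of each of tape_roll, amber_jar, specimen_jar, media_bottle, low_beaker, dye_tray from where it was at the start of the episode below 0.02 m); the robot touches nothing.
It fails at once if a loose thing is lifted, carried, shoved more than 20 mm or tipped over (distance of any of tape_roll, amber_jar, specimen_jar, media_bottle, low_beaker, dye_tray from where it was at the start of the episode above 0.02 m or angle between any of tape_roll, amber_jar, specimen_jar, media_bottle, low_beaker, dye_tray's own z axis and vertical above 0.4 rad).
It also fails if it takes over 64 s, if anything falls off the work surface, if the arm or the gripper's body presses on something with over 40 N, if the wrist force passes 120 N, or if a joint passes its speed limit or range.

## Working session

There is one attempt and no reset: what is moved stays moved. The work goes in short steps, Python scripts to look and compute and a tool call to move; the robot and the scene stay as the last step left them, time stands still between calls to the robot, and variables do not carry over. Pictures are saved under pics/ and viewed, about 8 in all and at most 12, crops included, and the job is handed in when it is done.

Besides the shell and the picture viewer there is one more tool, called after "Call:" by a JSON object that holds its "api" and its "payload". send_rows: Moves the arm, as the interface text tells. Its arguments: {"type":"object","properties":{"motion":{"type":"array","items":{"type":"object","properties":{"dp":{"type":"array","items":{"type":"number"}},"rot":{"type":"array","items":{"type":"number"}},"grip":{"type":"number"}}}},"grip_force":{"type":"number"}},"required":["motion"]}

```bash
mkdir -p pics; python3 - <<'E'
from bench import get_obs, imaging
import cv2,json,numpy as np
o=get_obs(); print({k:np.round(v,3).tolist() for k,v in o.items()})
for n in("top","side"):
    f=imaging.grab_frame(n); cv2.imwrite(f"pics/{n}0.png",f["img"][:,:,::-1])
    print(n,f["fx"],f["fy"],f["cx"],f["cy"],np.round(f["R"],4).tolist(),np.round(f["t"],4).tolist())
E
```

```text
{'clock': 0.0, 'joints': [1.009, 0.478, 0.022, 1.557, -0.012, 1.109, -0.083], 'qvel': [-0.001, 0.0, -0.001, -0.0, 0.001, -0.001, 0.0], 'tau': [-0.001, -59.646, 1.607, -28.12, 0.012, 0.009, -0.0], 'tcp_pos': [0.296, -0.606, 0.23], 'orientation': [-2.663, 1.664, 0.003], 'contact_force': [-0.189, -0.459, 0.198], 'moment': [0.064, 0.02, -0.028], 'grip_width': 0.085}
top 526.8107417674674 526.8107417674674 320.46524068763625 227.79228379530932 [[0.0227, -0.9997, -0.0048], [-0.9884, -0.0217, -0.1503], [0.1501, 0.0082, -0.9886]] [-0.0067, 0.5217, 1.5552]
side 549.2977107530946 549.2977107530946 324.9258208982477 236.65303141915788 [[-0.9992, -0.0369, 0.0135], [-0.0355, 0.6991, -0.7141], [0.0169, -0.714, -0.6999]] [0.5402, 0.046, 1.395]
```

View pics/top0.png

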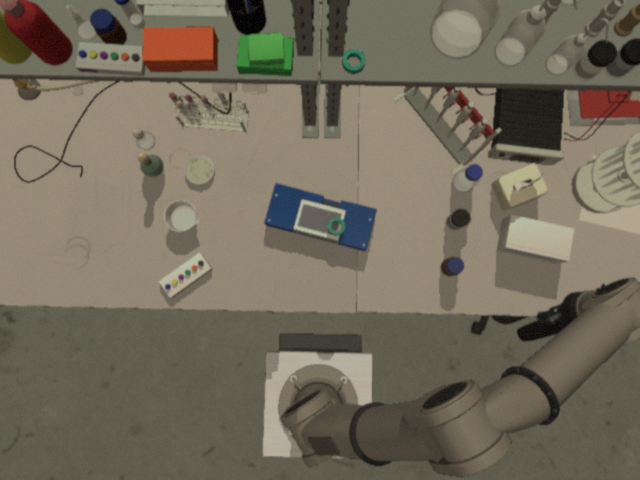

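View pics/side0.png

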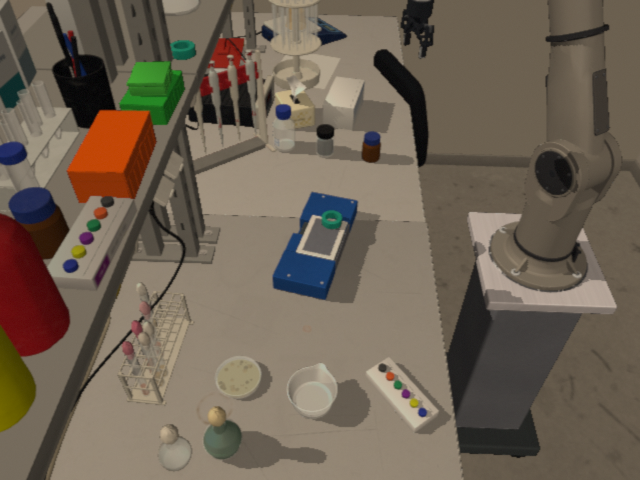

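The top view shows the blue cabinet spanning about (265–377, 185–250), slightly rotated. The tape is on it at about (337, 226), and the shelf edge behind is at row 80. I'll zoom in and fit the pose.

```bash
cat > h.py <<'E'
import numpy as np,cv2
def ray(f,u,v,z):
    R=np.array(f["R"]);t=np.array(f["t"]);C=-R.T@t
    d=R.T@np.array([(u-f["cx"])/f["fx"],(v-f["cy"])/f["fy"],1]); return C+d*(z-C[2])/d[2]
def proj(f,X):
    c=np.array(f["R"])@np.array(X)+f["t"]; return np.array([f["fx"]*c[0]/c[2]+f["cx"],f["fy"]*c[1]/c[2]+f["cy"]])
E
python3 - <<'E'
from bench import imaging
from h import *
f=imaging.grab_frame("top"); im=f["img"]
hsv=cv2.cvtColor(im,cv2.COLOR_RGB2HSV)
m=cv2.inRange(hsv,(105,120,50),(125,255,255)); m[:175]=0;m[265:]=0;m[:,:255]=0;m[:,390:]=0
c=max(cv2.findContours(m,0,2)[0],key=cv2.contourArea)
r=cv2.minAreaRect(c);b=cv2.boxPoints(r);print(r,b.tolist())
for p in b: print(ray(f,*p,0.046).round(4))
print("shelf edge z?",ray(f,320,80,0.0).round(3))
a=cv2.resize(im[175:260,255:390],None,fx=5.8,fy=5.8,interpolation=2)
cv2.imwrite("pics/c.png",a[:,:,::-1])
s=imaging.grab_frame("side")["img"][185:300,265:365]
cv2.imwrite("pics/s.png",cv2.resize(s,None,fx=5,fy=5,interpolation=2)[:,:,::-1])
E
```

```text
((293.8192443847656, 209.99615478515625), (49.11524200439453, 41.30942916870117), 15.255120277404785) [[264.6923522949219, 223.4615478515625], [275.5615539550781, 183.60769653320312], [322.9461364746094, 196.53076171875], [312.0769348144531, 236.38461303710938]]
[0.5303 0.1735 0.046 ]
[0.6542 0.1451 0.046 ]
[ 6.171e-01 -5.000e-04  4.600e-02]
[0.4941 0.0295 0.046 ]
shelf edge z? [1.012 0.018 0.   ]
```

View pics/c.png

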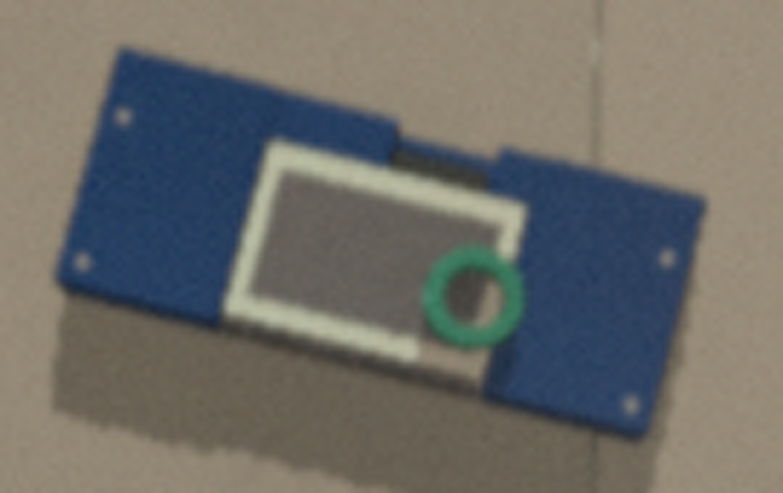

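View pics/s.png

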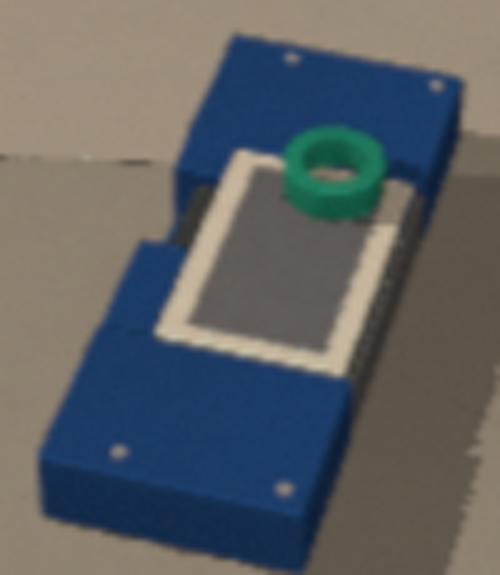

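The crops show the notch as a gap with a dark key, at crop x≈393–497 and y≈125–185 in the top view. Top-surface corners in the crop are about BL(122,48), BR(705,203), FR(640,435) and FL(60,285).

```bash
python3 - <<'E'
from bench import imaging
from h import *
f=imaging.grab_frame("top")
P=lambda x,y,z=.048: ray(f,255+(x+.5)/5.8-.5,175+(y+.5)/5.8-.5,z)[:2]
BL,BR,FR,FL=P(122,48),P(705,203),P(640,435),P(60,285)
for n,v in dict(BL=BL,BR=BR,FR=FR,FL=FL).items(): print(n,v.round(4))
print(np.linalg.norm(BL-BR),np.linalg.norm(BL-FL))
loc=np.array([[65,160],[65,-160],[-65,-160],[-65,160]])/1e3
W=np.array([BL,BR,FR,FL]);c=W.mean(0)
H=loc.T@(W-c);th=np.arctan2(H[0,1]-H[1,0],H[0,0]+H[1,1]);R=np.array([[np.cos(th),-np.sin(th)],[np.sin(th),np.cos(th)]])
print("c",c.round(4),"yaw deg",np.degrees(th),"res",(W-c-loc@R.T).round(4).tolist())
for n,p in dict(nl=P(397,128,.046),nr=P(497,152,.046),kl=P(393,160,.041),kr=P(490,186,.041)).items(): print(n,(R.T@(p-c)).round(4))
E
```

```text
BL [0.6561 0.1448]
BR [ 0.5798 -0.1623]
FR [ 0.4575 -0.1296]
FL [0.5292 0.1725]
0.31637385100512505 0.12990405570541658
c [0.5556 0.0064] yaw deg -13.649670748704194 res [[-0.0005, -0.0017], [-0.0012, 0.0022], [0.0027, 0.0042], [-0.001, -0.0046]]
nl [0.061  0.0075]
nr [ 0.0621 -0.0465]
kl [0.0449 0.0053]
kr [ 0.0446 -0.0474]
```

Cabinet pose: centre (0.556, 0.006), yaw −13.65°, and the notch centre is at y≈−20 mm. Next I fly to a point above and behind the left end, jaws shut and aligned with the edge.

Call:
{"api": "send_rows", "payload": {"motion": [{"dp": [0.027, 0.05, 0.005], "rot": [0, 0, -0.049], "grip": 0}, {"dp": [0.027, 0.05, 0], "rot": [0, 0, -0.049], "grip": 0}, {"dp": [0.027, 0.05, 0], "rot": [0, 0, -0.049], "grip": 0}, {"dp": [0.027, 0.05, 0], "rot": [0, 0, -0.049], "grip": 0}, {"dp": [0.027, 0.05, 0], "rot": [0, 0, -0.049], "grip": 0}, {"dp": [0.027, 0.05, 0], "rot": [0, 0, -0.049], "grip": 0}, {"dp": [0.027, 0.05, 0], "rot": [0, 0, -0.049], "grip": 0}, {"dp": [0.027, 0.05, 0], "rot": [0, 0, -0.049], "grip": 0}, {"dp": [0.027, 0.05, 0], "rot": [0, 0, -0.049], "grip": 0}, {"dp": [0.027, 0.05, 0], "rot": [0, 0, -0.049], "grip": 0}, {"dp": [0.027, 0.05, 0], "rot": [0, 0, -0.049], "grip": 0}, {"dp": [0.027, 0.05, 0], "rot": [0, 0, -0.049], "grip": 0}, {"dp": [0.027, 0.05, 0], "rot": [0, 0, -0.049], "grip": 0}, {"dp": [0.027, 0.05, 0], "rot": [0, 0, -0.049], "grip": 0}]}}

```text
clock: 2.0
tcp_pos: [0.6787, 0.1108, 0.2364]
orientation: [1.904, -2.497, 0.004]
contact_force: [0.7, -0.3, 1.1]
grip_width: 0.0001
```

```bash
cat > st.py <<'E'
from bench import get_obs
import numpy as np
from scipy.spatial.transform import Rotation as Ro
o=get_obs();p=np.array(o["tcp_pos"]);th=np.radians(-13.65);R=np.array([[np.cos(th),-np.sin(th)],[np.sin(th),np.cos(th)]])
T=Ro.from_rotvec(o["orientation"]).as_matrix();F=np.array(o["contact_force"])
print("t",o["clock"],"p",p.round(4),"cab mm",(1e3*R.T@(p[:2]-[.5556,.0064])).round(1),"F cab",(R.T@F[:2]).round(2),F[2].round(2),"toolx deg",np.degrees(np.arctan2(T[1,0],T[0,0])).round(2),"toolz",T[:,2].round(3),"w",o["grip_width"])
E
python3 st.py
```

```text
t 2.0 p [0.6787 0.1108 0.2364] cab mm [ 94.9 130.5] F cab [ 0.72 -0.14] 1.12 toolx deg -105.32 toolz [ 0.    -0.003 -1.   ] w 6.519668642960695e-05
```

Call:
{"api": "send_rows", "payload": {"motion": [{"dp": [0.002, -0.006, -0.04], "rot": [0, 0, 0.015], "grip": 0}, {"dp": [0.002, -0.006, -0.04], "rot": [0, 0, 0.014], "grip": 0}, {"dp": [0, 0, -0.04], "rot": [0, 0, 0], "grip": 0}, {"dp": [0, 0, -0.04], "rot": [0, 0, 0], "grip": 0}, {"dp": [0, 0, -0.03], "rot": [0, 0, 0], "grip": 0}, {"dp": [0, 0, -0.02], "rot": [0, 0, 0], "grip": 0}, {"dp": [0, 0, 0], "rot": [0, 0, 0], "grip": 0}]}}

```text
clock: 2.88
tcp_pos: [0.6836, 0.1076, 0.0197]
orientation: [-1.953, 2.457, -0.001]
contact_force: [-0.1, 0.2, -0.1]
grip_width: -0.0
```

```bash
python3 st.py; python3 - <<'E'
from bench import imaging
import cv2
a=imaging.grab_frame("wrist")["img"]; b=imaging.grab_frame("side")["img"][150:330,200:440]
b=cv2.resize(b,(640,480)); cv2.imwrite("pics/w1.png",cv2.resize(cv2.hconcat([a,b]),(800,300))[:,:,::-1])
E
```

```text
t 2.875 p [0.6836 0.1076 0.0197] cab mm [100.5 128.6] F cab [-0.14  0.22] -0.09 toolx deg -103.05 toolz [ 0.002  0.001 -1.   ] w -1.9077290405914906e-05
```

View pics/w1.png

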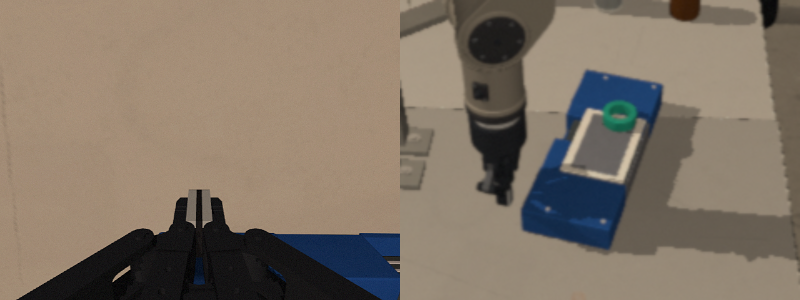

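The picture (w1, 6th viewed... wrist left half, side right half) shows the shut fingers standing behind the blue back face near its left end, clear of everything. I'll approach along cabinet −x.

Call:
{"api": "send_rows", "payload": {"motion": [{"dp": [-0.0068, 0.0017, 0], "rot": [0, 0, 0], "grip": 0}, {"dp": [-0.0068, 0.0017, 0], "rot": [0, 0, 0], "grip": 0}, {"dp": [-0.0029, 0.0007, 0], "rot": [0, 0, 0], "grip": 0}, {"dp": [-0.0019, 0.0005, 0], "rot": [0, 0, 0], "grip": 0}, {"dp": [0, 0, 0], "rot": [0, 0, 0], "grip": 0}]}}

```text
clock: 3.6
tcp_pos: [0.668, 0.1138, 0.0265]
orientation: [-1.947, 2.45, -0.008]
contact_force: [0.4, 0.2, 0.0]
grip_width: 0.0003
```

```bash
python3 st.py
```

```text
t 3.6 p [0.668  0.1138 0.0265] cab mm [ 83.9 130.9] F cab [0.29 0.29] 0.0 toolx deg -103.04 toolz [ 0.013  0.004 -1.   ] w 0.00034152952255665125
```

Call:
{"api": "send_rows", "payload": {"motion": [{"dp": [-0.002, -0.003, -0.002], "rot": [0, 0, 0], "grip": 0}, {"dp": [-0.0025, -0.0015, -0.002], "rot": [0, 0, 0], "grip": 0}, {"dp": [-0.0025, 0, 0], "rot": [0, 0, 0], "grip": 0}]}}

```text
clock: 3.98
tcp_pos: [0.6608, 0.1084, 0.0219]
orientation: [-1.946, 2.45, -0.008]
contact_force: [-0.0, 0.0, -0.1]
grip_width: -0.0
```

```bash
python3 st.py
```

```text
t 3.975 p [0.6608 0.1084 0.0219] cab mm [ 78.1 124. ] F cab [-0.03  0.02] -0.14 toolx deg -103.08 toolz [ 0.013  0.004 -1.   ] w -2.8741414648062222e-05
```

Call:
{"api": "send_rows", "payload": {"motion": [{"dp": [-0.0015, 0, 0], "rot": [0, 0, 0], "grip": 0}, {"dp": [-0.0015, 0, 0], "rot": [0, 0, 0], "grip": 0}]}}

```text
clock: 4.22
tcp_pos: [0.6606, 0.1083, 0.0223]
orientation: [-1.942, 2.447, -0.013]
contact_force: [4.8, -0.6, -4.0]
grip_width: 0.0002
```

```bash
python3 st.py
```

```text
t 4.225 p [0.6606 0.1083 0.0223] cab mm [ 78.  123.8] F cab [4.84 0.57] -4.0 toolx deg -103.11 toolz [ 0.019  0.004 -1.   ] w 0.00022806636857923118
```

Contact felt at 4.8 N. Holding briefly, then sweeping along the edge with a light press.

Call:
{"api": "send_rows", "payload": {"motion": [{"dp": [-0.001, 0.0002, 0], "rot": [0, 0, 0], "grip": 0}, {"dp": [-0.001, 0.0002, 0], "rot": [0, 0, 0], "grip": 0}, {"dp": [-0.0021, -0.0056, 0], "rot": [0, 0, 0], "grip": 0}, {"dp": [-0.0021, -0.0056, 0], "rot": [0, 0, 0], "grip": 0}, {"dp": [-0.0021, -0.0056, 0], "rot": [0, 0, 0], "grip": 0}, {"dp": [-0.0021, -0.0056, 0], "rot": [0, 0, 0], "grip": 0}]}}

```text
clock: 4.97
tcp_pos: [0.6562, 0.089, 0.0253]
orientation: [-1.935, 2.435, -0.019]
contact_force: [4.4, 2.3, -0.8]
grip_width: -0.0001
```

```bash
python3 st.py
```

```text
t 4.975 p [0.6562 0.089  0.0253] cab mm [ 78.2 104. ] F cab [3.76 3.28] -0.84 toolx deg -103.03 toolz [ 0.032  0.01  -0.999] w -0.00010433035005338133
```

Call:
{"api": "send_rows", "payload": {"motion": [{"dp": [-0.0021, -0.0066, -0.0008], "rot": [-0.001, 0.005, 0], "grip": 0}, {"dp": [-0.0021, -0.0066, -0.0008], "rot": [-0.001, 0.005, 0], "grip": 0}, {"dp": [-0.0021, -0.0066, -0.0008], "rot": [-0.001, 0.005, 0], "grip": 0}, {"dp": [-0.0021, -0.0066, -0.0008], "rot": [-0.001, 0.005, 0], "grip": 0}, {"dp": [-0.0021, -0.0066, -0.0008], "rot": [-0.001, 0.005, 0], "grip": 0}, {"dp": [-0.0021, -0.0066, -0.0008], "rot": [-0.001, 0.005, 0], "grip": 0}, {"dp": [-0.0021, -0.0066, -0.0008], "rot": [-0.001, 0.005, 0], "grip": 0}, {"dp": [-0.0021, -0.0066, -0.0008], "rot": [-0.001, 0.005, 0], "grip": 0}]}}

```text
clock: 5.98
tcp_pos: [0.6414, 0.0349, 0.0209]
orientation: [-1.955, 2.459, 0.009]
contact_force: [5.8, 1.5, 0.7]
grip_width: 0.0002
```

```bash
python3 st.py
```

```text
t 5.975 p [0.6414 0.0349 0.0209] cab mm [76.7 47.9] F cab [5.26 2.79] 0.74 toolx deg -103.03 toolz [-0.003  0.005 -1.   ] w 0.00016360574271365947
```

Contact is steady, and the 1 mm set-back rim was felt (78.2→76.7). Continuing the sweep.

Call:
{"api": "send_rows", "payload": {"motion": [{"dp": [-0.0021, -0.0066, -0.0003], "rot": [0, 0.002, 0], "grip": 0}, {"dp": [-0.0021, -0.0066, -0.0003], "rot": [0, 0.002, 0], "grip": 0}, {"dp": [-0.0021, -0.0066, -0.0003], "rot": [0, 0.002, 0], "grip": 0}, {"dp": [-0.0021, -0.0066, -0.0003], "rot": [0, 0.002, 0], "grip": 0}, {"dp": [-0.0021, -0.0066, -0.0003], "rot": [0, 0.002, 0], "grip": 0}, {"dp": [-0.0021, -0.0066, -0.0003], "rot": [0, 0.002, 0], "grip": 0}]}}

```text
clock: 6.72
tcp_pos: [0.6315, -0.0061, 0.0201]
orientation: [1.953, -2.456, -0.017]
contact_force: [4.7, 0.8, 1.1]
grip_width: -0.0001
```

```bash
python3 st.py
```

```text
t 6.725 p [ 0.6315 -0.0061  0.0201] cab mm [76.7  5.8] F cab [4.4  1.85] 1.12 toolx deg -103.01 toolz [-0.009  0.007 -1.   ] w -5.7783455100164665e-05
```

Call:
{"api": "send_rows", "payload": {"motion": [{"dp": [-0.0019, -0.0045, 0], "rot": [0, 0, 0], "grip": 0}, {"dp": [-0.0019, -0.0045, 0], "rot": [0, 0, 0], "grip": 0}, {"dp": [-0.0019, -0.0045, 0], "rot": [0, 0, 0], "grip": 0}, {"dp": [-0.0019, -0.0045, 0], "rot": [0, 0, 0], "grip": 0}]}}

```text
clock: 7.22
tcp_pos: [0.6196, -0.0268, 0.0185]
orientation: [1.948, -2.451, -0.023]
contact_force: [0.2, 0.5, 0.3]
grip_width: -0.0002
```

```bash
python3 st.py
```

```text
t 7.225 p [ 0.6196 -0.0268  0.0185] cab mm [ 70.  -17.1] F cab [0.05 0.51] 0.3 toolx deg -103.05 toolz [-0.017  0.005 -1.   ] w -0.00015242775485678202
```

Force vanished and x dropped to 70, so the finger is in the notch. Centring, then pressing inward.

Call:
{"api": "send_rows", "payload": {"motion": [{"dp": [-0.003, -0.002, 0.001], "rot": [0, 0, 0], "grip": 0}, {"dp": [-0.003, 0, 0.001], "rot": [0, -0.01, 0], "grip": 0}, {"dp": [-0.003, 0.0007, 0], "rot": [0, -0.008, 0], "grip": 0}, {"dp": [-0.003, 0.0007, 0], "rot": [0, 0, 0], "grip": 0}, {"dp": [-0.003, 0.0007, 0], "rot": [0, 0, 0], "grip": 0}]}}

```text
clock: 7.85
tcp_pos: [0.6041, -0.0279, 0.0206]
orientation: [-1.95, 2.456, 0.002]
contact_force: [1.0, -1.2, -1.6]
grip_width: 0.0001
```

```bash
python3 st.py
```

```text
t 7.85 p [ 0.6041 -0.0279  0.0206] cab mm [ 55.2 -21.9] F cab [ 1.29 -0.91] -1.65 toolx deg -103.09 toolz [ 0.003  0.004 -1.   ] w 6.347228629323543e-05
```

Call:
{"api": "send_rows", "payload": {"motion": [{"dp": [-0.0025, 0.0006, 0], "rot": [0, 0, 0], "grip": 0}, {"dp": [-0.0025, 0.0006, 0], "rot": [0, 0, 0], "grip": 0}, {"dp": [-0.0025, 0.0006, 0], "rot": [0, 0, 0], "grip": 0}]}}

```text
clock: 8.22
tcp_pos: [0.6018, -0.0273, 0.0214]
orientation: [-1.944, 2.45, -0.01]
contact_force: [8.6, -2.4, -7.3]
grip_width: -0.0002
```

```bash
python3 st.py
```

```text
t 8.225 p [ 0.6018 -0.0273  0.0214] cab mm [ 52.8 -21.8] F cab [ 8.9  -0.34] -7.31 toolx deg -103.12 toolz [ 0.015  0.003 -1.   ] w -0.00016218676416312347
```

It stopped at 52.8, where the key's stop is expected, with force at 8.9 N. I'll press once more, check, and look.

Call:
{"api": "send_rows", "payload": {"motion": [{"dp": [-0.003, 0.0007, 0], "rot": [0, 0, 0], "grip": 0}, {"dp": [-0.003, 0.0007, 0], "rot": [0, 0, 0], "grip": 0}]}}

```text
clock: 8.48
tcp_pos: [0.602, -0.0273, 0.0225]
orientation: [-1.937, 2.444, -0.023]
contact_force: [9.3, -3.9, -7.4]
grip_width: -0.0002
```

```bash
python3 st.py; python3 - <<'E'
from bench import imaging
import cv2
a=imaging.grab_frame("top")["img"][170:275,250:390]; b=imaging.grab_frame("side")["img"][180:300,250:410]
cv2.imwrite("pics/p2.png",cv2.hconcat([cv2.resize(a,(400,300)),cv2.resize(b,(400,300))])[:,:,::-1])
E
```

```text
t 8.475 p [ 0.602  -0.0273  0.0225] cab mm [ 53.  -21.8] F cab [ 9.97 -1.6 ] -7.44 toolx deg -103.18 toolz [ 0.028  0.003 -1.   ] w -0.00018001287905311888
```

View pics/p2.png

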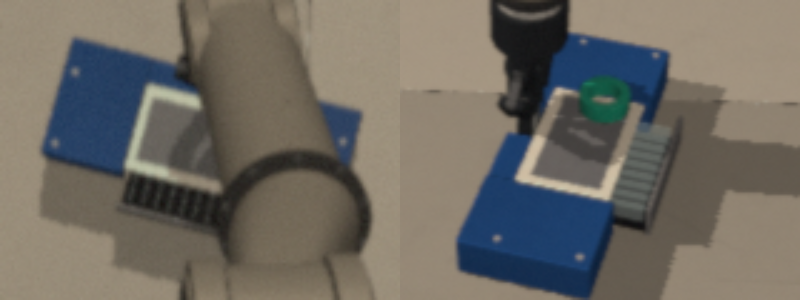

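The tray stands out at the front (about (120–220, 175–220) in the left half, (615–680, 125–225) in the right), and the tape is undisturbed. Retreating straight back, then up.

Call:
{"api": "send_rows", "payload": {"motion": [{"dp": [0.005, -0.0012, 0], "rot": [0, 0.01, 0], "grip": 0}, {"dp": [0.01, -0.0024, 0], "rot": [0, 0, 0], "grip": 0}, {"dp": [0.015, -0.0035, 0], "rot": [0, 0, 0], "grip": 0}, {"dp": [0.015, -0.0035, 0], "rot": [0, 0, 0], "grip": 0}, {"dp": [0.005, -0.001, 0.03], "rot": [0, 0, 0], "grip": 0}, {"dp": [0, 0, 0.05], "rot": [0, 0, 0], "grip": 0}, {"dp": [0, 0, 0.05], "rot": [0, 0, 0], "grip": 0}, {"dp": [0, 0, 0.05], "rot": [0, 0, 0], "grip": 0}, {"dp": [0, 0, 0], "rot": [0, 0, 0], "grip": 0}, {"dp": [0, 0, 0], "rot": [0, 0, 0], "grip": 0}]}}

```text
clock: 9.82
tcp_pos: [0.6494, -0.0366, 0.2051]
orientation: [-1.952, 2.454, 0.005]
contact_force: [-0.4, 0.2, -0.3]
grip_width: -0.0002
```

```bash
python3 st.py; python3 - <<'E'
from bench import imaging
import cv2
b=imaging.grab_frame("side")["img"]
cv2.imwrite("pics/p3.png",cv2.hconcat([cv2.resize(b,(400,300)),cv2.resize(b[180:300,250:410],(400,300))])[:,:,::-1])
E
```

```text
t 9.825 p [ 0.6494 -0.0366  0.2051] cab mm [101.3 -19.6] F cab [-0.44  0.09] -0.28 toolx deg -103.02 toolz [ 0.003  0.006 -1.   ] w -0.00021693077830355984
```

View pics/p3.png

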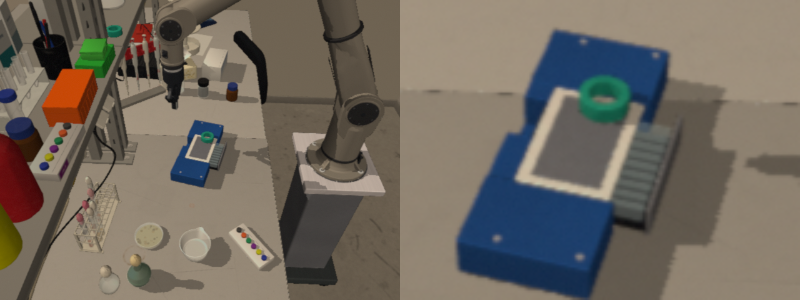

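The hand is clear and high, the tray is still out, and the tape, jars, beaker and dye tray are where they stood.

```bash
python3 -c "from bench import hand_in; print(hand_in())"
```

```text
the job is handed in; nothing more can be done
None
```

The tray is out and the job is handed in, after about 10 s of the 64 s allowed.

- **Touch and sweep:** I found the cabinet in the camera images and touched the solid left part of the back face at y ≈ +124 mm with about 5 N. I then swept the shut fingers along the edge. The 1 mm set-back rim showed up on the way. The finger dropped into the notch by y ≈ −17 mm, close to the −20 mm I had estimated from the picture.
- **Key:** I pressed until it stopped firmly at about 10 N. The finger was then about 24 mm deeper than on the rim, which matches the key fully home. I did not have a direct reading of the key or tray travel.
- **Last checks:** After backing out and lifting to z ≈ 0.205 m, the force reading was about 0.5 N, near zero. The picture shows the tray still out and the tape still in place. The beaker, dye tray and two jars look undisturbed. The media bottle was hidden behind the arm, which never came near it. I judged these positions by eye and did not measure them.

No check failed. While pressing, the tool rose a few millimetres and tilted by up to about 2°, and I corrected for this as it went.

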